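# Pressurise the hydraulic vise: shut the release valve and pump the indicator out

### The job

Clamp the mould block in the hydraulic vise: push the yellow release valve lever fully across until it is shut, then pump the red palm plunger with full strokes, letting it spring back up each time, until the orange indicator pin stands fully out. Do it all by pushing and pressing with the fingers; leave the valve shut and the plunger up, and do not lift or shove any of the loose things standing around.

Things in the scene. Friction and masses are not known exactly. Their poses are not given: they have to be found in the camera images.
- station: Hydraulic clamping station, fixed to the bench: a 16 mm aluminium base plate (270 x 450 mm) with a blue pump block, a white oil reservoir and a black vise. Origin: on the plunger's vertical axis, at bench level. Axes at yaw 0: x away from the robot, y to its left, z up; yaw within about 25 degrees. The block spans (mm) x -75 to 65, y -30 to 30, top at z 88.
- block_face (a point): Middle of the lower edge of the block's +y (left) face, on the base plate: station x -5, y 30, z 16 mm. The orange indicator pin comes out of this face at station x 45, z 60 mm. To the left of this face there is only the base plate for 70 mm, and above it the lever when shut.
- filler_cap (a point): Top of the black filler cap of the oil reservoir, 96 mm above the bench; the reservoir is a cylinder of 72 mm diameter at station x 40, y -74 mm. A steel pressure tube (8 mm) runs from the block's right face at station x -45, y -30, z 50 mm to x -95, y -225, z 72 mm.
- block_in_vise (a point): Centre of the top of the steel mould block (60 x 150 x 76 mm) held in the black vise, 136 mm above the bench: the highest thing on the station beside the plunger's knob. Vise and block span station y -170 to -320, x -140 to 115 mm. Not to be handled.
- valve (a joint): Release valve, a quarter-turn lever on top of the block, turning level about a vertical axis, rad. 0 = open: lever in line with the block, pointing to station -x (the robot). 1.57 = shut, at its stop: lever across the block, pointing to station +y. Shuts clockwise from above; starts between 0 and 0.4; stays where left; takes about 0.1 N m. While it is open, pumping does nothing.
- valve_grip (a point): Middle of the lever's yellow grip, 65 mm from the valve's axis; moves with the lever. The grip is a bar 50 mm long (38 to 88 mm from the axis), 16 mm wide and high, underside 92 mm and top 108 mm above the bench; beyond the block only the base plate lies under it. Its x axis points along the lever towards the valve's axis, z up.
- valve_axis (a point): Point on the vertical axis of the release valve, at the middle height of the lever (100 mm above the bench), station x -55, y 0. Fixed to the station, same axes.
- plunger (a joint): Travel of the pump's palm plunger, m: 0 = up, 0.030 = fully down. Its spring takes about 4 N at the top, 8 N at the bottom, plus about 7 N while pumping; released, it rises by itself in about 0.3 s. Valve shut, 3 or 4 full strokes (27 mm or more, then all the way up) are needed; shorter ones count half or nothing. Once the pin is out, more strokes change nothing.
- knob_top (a point): Centre of the top of the plunger's red mushroom knob (56 mm diameter, gently domed, flat of about 20 mm in the middle), 155 mm above the bench when up; moves straight down with the plunger.
- indicator (a joint): How far the orange pressure indicator pin stands out, in m: near 0 = in, 0.018 = fully out. It stays in for the first one or two full strokes while the pressure builds, then comes out by about 9 mm a full stroke and stays where the pump has driven it.
- pin_tip (a point): Centre of the outer end of the orange indicator pin (11 mm diameter); it comes out level from a dark steel bushing along the station's +y. Its end stands 41 mm in y from the plunger's axis when in (1 mm proud of the bushing), 59 mm when fully out.
- dowel: loose brass dowel standing upright on the base plate, 18 mm diameter, 45 mm tall; origin at the centre of its foot. Leave it alone.
- insert: loose steel mould insert lying on the base plate between pump and vise, 40 x 30 x 22 mm; origin at the centre of its underside. Leave it alone.
- paste_pot: loose white pot of polishing paste with an amber band, 60 mm diameter, 68 mm tall, on the bench left of the pump; origin at the centre of its underside. Leave it alone.
- solvent_can: loose round can with a yellow wrap and black cap, 52 mm diameter, 134 mm tall, on the bench left of the pump; origin at the centre of its underside. Leave it alone.
- deburrer: loose deburring tool with a blue handle lying on the base plate beyond the reservoir, about 140 mm long, 20 mm thick; origin on the plate below its middle. Leave it alone.
- grinder: loose aluminium air grinder lying on the bench right of the vise, about 175 mm long, 26 mm thick; origin on the bench below its middle. Leave it alone.
- spanner: loose steel spanner lying flat on the bench left of the pump and nearer the robot, about 145 mm long, 7 mm thick; origin on the bench below its middle. Leave it alone.

How it is judged:
By the outcome, as a careful person would: the job done as asked, in the order asked, and still so for the second after the job is handed in, with the robot touching nothing.
It also fails if it takes over 45 s, if anything falls off the work surface, if the arm or the gripper's body presses on something with over 40 N, if the wrist force passes 120 N, or if a joint passes its speed limit or range.

### The arm

A 6-joint arm with a two-finger parallel gripper is mounted at the origin on the work surface. World frame = base frame: x ahead of the robot, y to its left, z up, the work surface at z = 0. Lengths are in m, angles in degrees, forces in N, time in s.
With the tool pointing down it reaches from about 0.4 to 0.825 m from the base axis. Payload 7 kg.
Tool frame: the origin (TCP) lies at the very end of the fingers, on their centre line; the grasp point (between the pads) lies 19 mm behind it (ctrl.grasp_offset is the distance from the TCP to the grasp point, in m); z points along the fingers, y is the line along which they close (so a half turn about z gives the same grasp; the last joint's range is limited). The gripper opens to 88 mm and grips with 3 to 60 N. Pads are 19 mm wide; open, the fingers measure 130 mm over their backs; the gripper's body (78 mm by 193 mm) begins 47 mm behind the grasp point.
Start: joints at [-60.269, 20.546, 0.682, 0, -70.136, -16.507], TCP at [0.154, -0.657, 0.197] pointing down, gripper open.
Joint ranges: [-176.03, 176.03], [-82.01, 121.73], [-58.28, 71.71], [-173.87, 95.51], [-174.79, -0.11], [-173.66, 173.66]. Speed limits (degrees/s): [136.94, 136.94, 172.46, 180, 180, 180].

### API

Orientations are given as [roll, pitch, yaw] about the fixed x, y, z axes, in that order (R = Rz(yaw) Ry(pitch) Rx(roll)).
In Python, from plant import ctrl gives the robot as it stands. The module is installed in compiled form; this text tells all that it offers.
- The arm moves only by the tool jog_arm, never from a script. Its argument "plan" is a list that holds one entry, the list of rows, each a list of 7 numbers: the opening, from 0 (shut) to 1 (fully open), then the shift along the tool's x, y, z in m, then the turn, a rotation vector about the tool's x, y, z in degrees. A call has 1 to 20 rows; each row is the pose to reach, as a shift and turn from the pose commanded when the call began, along the tool's axes at that moment; what a row does not reach only later rows make up. A row lasts 1/8 s, in which the tool goes at most 62.5 mm and 10.7 degrees, less where a joint would pass 70% of its speed; a pose out of reach is approached as far as the arm can. A call with a gripper value outside its range is refused whole. The fingers move at their own pace and stop on an object; the grip force is fixed at half the most. Time passes only in rows, so rows that repeat a pose let the fingers close. It gives the time, the measured TCP pose, the force, the opening and the grip force at its end, in the units of the state.
- ctrl.get_obs(): the state, without advancing time (a new reading comes with each control period).
- ctrl.snapshot(name): name is "scene" or "top" or "wrist"; returns a dict with "image" (420x560x3 uint8, red, green, blue), "vertical_fov" (degrees; the focal length in pixels is half the picture's height over the tangent of half this angle, whatever the lens; pixels are square), "cx", "cy" (the principal point, pixels), "k1" (the pictures are not rectified: a ray, as slopes to the right and down, at radius r is drawn at 1 + k1 r^2 times it, then the intrinsics apply), "R" (3x3) and "t" (3): a world point X has camera coordinates R X + t; the wrist camera has in their place "T_tool_cam" (4x4, takes a point from camera to tool coordinates, whose origin is the TCP and whose axes are the flange's). Camera axes: x right, y down, z forward; pixel columns grow to the right and rows downward; lengths in m; the calibration is good to about 2 mm. A picture is of the moment at which its call begins: read the wrist's pose just before it. There is no depth.
- ctrl.close_job(): hands the job in; it is judged then, once.
The state is a dict: "clock": time; "joint_pos": joint angles; "qvel": joint speeds; "tau": joint torques, N m; "tool_pos": TCP position; "orientation": TCP orientation; "force": force on the tool from outside, world axes, zero at the start; "moment": the same for the moment, N m; "opening": finger opening in m; "gripper_force": force on a finger pad.
Only numpy, scipy, OpenCV 4.12 (cv2) and the standard library are available. Lean on these libraries where they do the work, as an engineer would, in place of code of your own. Each camera call takes 0.05 s, during which the arm holds its last target. There are 200 camera calls.

## Working session

There is one attempt and no reset: what is moved stays moved. The work goes in short steps, Python scripts to look and compute and a tool call to move; the robot and the scene stay as the last step left them, time stands still between calls to the robot, and variables do not carry over. Pictures are saved under pics/ and viewed, at most 10 in all, crops included, and the job is handed in when it is done.

Besides the shell and the picture viewer there is one more tool, called after ">>>" in YAML: its name, and indented under it one key for each argument. jog_arm: Moves the arm, as the interface text tells. Its arguments: {"type":"object","properties":{"plan":{"type":"array","items":{"type":"array","items":{"type":"array","items":{"type":"number"}}}}},"required":["plan"]}

```bash
mkdir -p pics; cat > h.py <<'E'
import numpy as np, cv2
from plant import ctrl
from scipy.spatial.transform import Rotation as Ro
def snap(name,fn,crop=None,scale=1):
    s=ctrl.snapshot(name); im=cv2.cvtColor(s["image"],cv2.COLOR_RGB2BGR)
    if crop: x0,y0,x1,y1=crop; im=im[y0:y1,x0:x1]
    if scale!=1: im=cv2.resize(im,None,fx=scale,fy=scale,interpolation=cv2.INTER_CUBIC)
    cv2.imwrite("pics/"+fn,im); return s
def cam(s):
    f=210/np.tan(np.radians(s["vertical_fov"]/2)); return f
def ray(s,u,v):
    f=cam(s); d=np.array([(u-s["cx"])/f,(v-s["cy"])/f]); p=d.copy()
    for _ in range(30): p=d/(1+s["k1"]*(p@p))
    R=np.array(s["R"]); t=np.array(s["t"])
    return -R.T@t, R.T@np.array([p[0],p[1],1])
def atz(s,u,v,z):
    c,d=ray(s,u,v); return c+d*(z-c[2])/d[2]
def proj(s,X):
    x=np.array(s["R"])@np.array(X)+np.array(s["t"]); p=x[:2]/x[2]; p=p*(1+s["k1"]*(p@p))
    return p*cam(s)+[s["cx"],s["cy"]]
E
python3 - <<'E'
from h import *
import pickle
for n in("scene","top"):
    s=snap(n,n+".png",scale=1.4); pickle.dump(s,open(n+".pkl","wb"))
    print(n,s["vertical_fov"],s["k1"],-np.array(s["R"]).T@s["t"])
print(ctrl.get_obs())
E
```

```text
scene 53.80336492182526 -0.12317346771010414 [ 1.3346687  -0.05565237  0.7273075 ]
top 56.96050813065954 -0.02557820536560146 [ 0.4217836  -0.0559859   0.99477421]
{'clock': 0.1, 'joint_pos': array([-6.02700397e+01,  2.05870703e+01,  6.40408597e-01, -1.66871970e-02,
       -7.01359900e+01, -1.65065982e+01]), 'qvel': array([ 0.01360532, -0.14310795,  0.19937755, -0.01547392, -0.08829266,
       -0.00226463]), 'tau': array([-1.75230922e-03, -5.84162772e+01,  2.93752116e+01,  7.01553941e+00,
        1.01886241e-02, -8.06606204e-05]), 'tool_pos': array([ 0.15426137, -0.65665719,  0.19643318]), 'orientation': array([ 1.79916297e+02, -8.44403725e-03, -1.66782313e+02]), 'force': array([ 0.58630599,  0.55013784, -0.38344932]), 'moment': array([ 0.04350721,  0.06475001, -0.00585728]), 'gripper_force': 0.0, 'opening': 0.08758674741149948}
```

View pics/top.png

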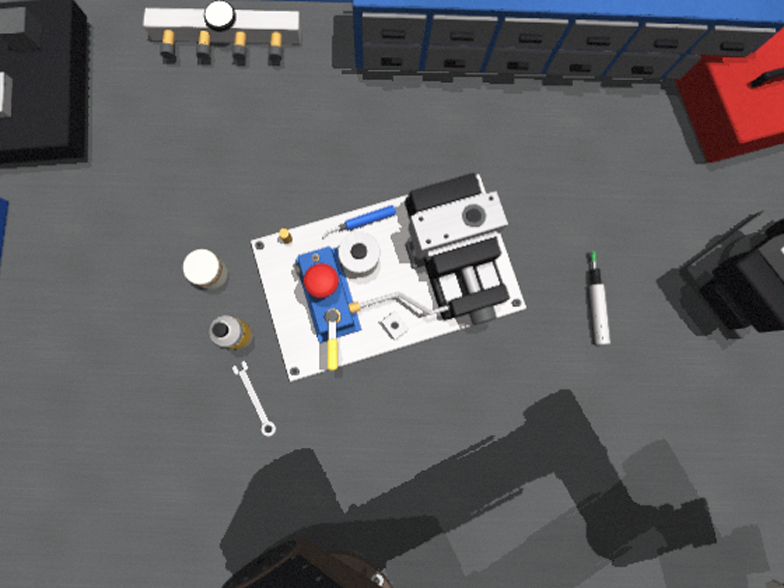

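View pics/scene.png

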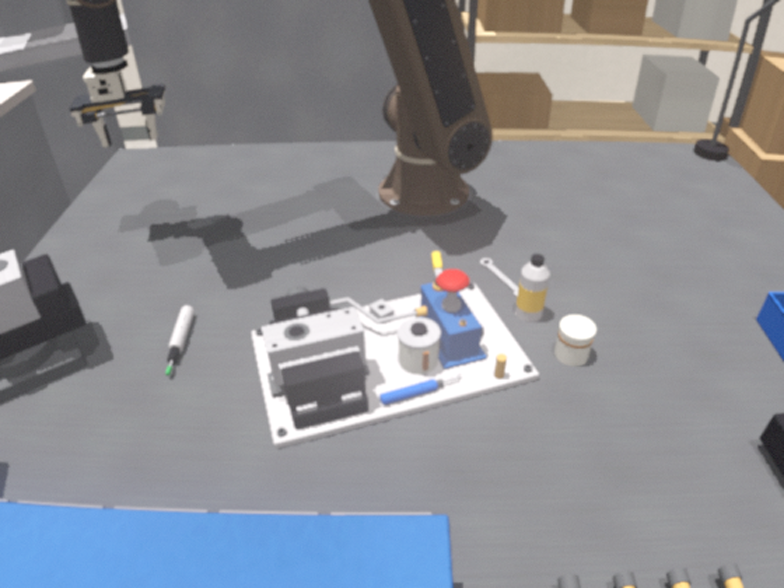

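Top view: knob (320,281), lever pivot (333,316), grip (332,355), plate corners (251,240), (291,381), (526,306); solvent can cap (221,331), pot (203,266), and the dowel (285,235) are on the left. In the scene view the knob is at (452,279), the grip at (437,260) and the can cap at (537,261).

```bash
python3 - <<'E'
from h import *
import pickle
s=pickle.load(open("top.pkl","rb")); q=pickle.load(open("scene.pkl","rb"))
A=lambda u,v,z,s=s: np.round(atz(s,u/1.4,v/1.4,z),4)
k=A(320,281,.150); print("knob",k, A(452,279,.148,q))
v=A(333,316,.108); g=A(332.5,355,.108);print("valve",v,"grip",g, A(437,260,.104,q))
fl,nl,nr=A(251,240,.016),A(291,381,.016),A(526,306,.016)
print(fl,nl,nr, np.linalg.norm(fl-nl),np.linalg.norm(nr-nl))
d=fl-nl; print("yaw plate x",np.degrees(np.arctan2(d[1],d[0]))); d=nl-nr; print("yaw plate y",np.degrees(np.arctan2(-d[0],d[1])))
d=k-v; print("yaw k-v",np.degrees(np.arctan2(d[1],d[0])),np.linalg.norm(d[:2]))
print("can",A(221,331,.134),A(537,261,.134,q),"pot",A(203,264,.068),"dowel",A(285,233,.061))
print("lever dir",np.degrees(np.arctan2(*(g-v)[1::-1])))
E
```

```text
knob [0.5628 0.028  0.15  ] [0.57  0.026 0.148]
valve [0.5121 0.0085 0.108 ] grip [0.4485 0.0071 0.108 ] [0.4531 0.0085 0.104 ]
[0.6589 0.172  0.016 ] [0.4036 0.0857 0.016 ] [ 0.5482 -0.3365  0.016 ] 0.26949170673696066 0.4462756995400938
yaw plate x 18.676985409771554
yaw plate y 18.905906925084512
yaw k-v 21.037511025421832 0.054320714281018034
can [0.4812 0.1832 0.134 ] [0.5005 0.1826 0.134 ] pot [0.6014 0.2408 0.068 ] dowel [0.6622 0.1021 0.061 ]
lever dir -178.73897580071747
```

```bash
cat >> h.py <<'E'
def rows(cmd,tg,op=0):
    # cmd, tg: x,y,z,yaw(deg), tool down
    R0=Ro.from_euler('xyz',[180,0,cmd[3]],degrees=True)
    for t in tg:
        d=R0.inv().apply(np.array(t[:3])-cmd[:3]); R=Ro.from_euler('xyz',[180,0,t[3]],degrees=True)
        r=(R0.inv()*R).as_rotvec(degrees=True)
        print([op]+[round(float(a),4) for a in d]+[round(float(a),1)+0. for a in r],",")
V=np.array([.512,.0093]); YAW=18.8
def push(th,r=.062,off=.0175,z=.097):
    # th = valve angle deg; finger centre behind lever, tool x opposite to push direction
    a=np.radians(YAW+180-th); l=np.array([np.cos(a),np.sin(a)]); p=np.array([l[1],-l[0]])
    c=V+r*l-off*p; yaw=(np.degrees(np.arctan2(p[1],p[0]))+180+180)%360-180
    return [*c,z,yaw]
E
python3 - <<'E'
from h import *
c0=[.154,-.657,.197,-166.8]
t=push(17.5,off=.036); print(t)
rows(c0,[[t[0],t[1],.17,t[3]],t])
E
```

```text
[np.float64(0.45083270223061284), np.float64(-0.0280973486171296), 0.097, np.float64(-88.69999999999999)]
[0, -0.4326, 0.5445, 0.027, 0.0, 0.0, -78.1] ,
[0, -0.4326, 0.5445, 0.1, 0.0, 0.0, -78.1] ,
```

>>> jog_arm:
  plan:
    - [[0,-0.433,0.545,0.027,0,0,-78],[0,-0.433,0.545,0.027,0,0,-78],[0,-0.433,0.545,0.027,0,0,-78],[0,-0.433,0.545,0.027,0,0,-78],[0,-0.433,0.545,0.027,0,0,-78],[0,-0.433,0.545,0.027,0,0,-78],[0,-0.433,0.545,0.027,0,0,-78],[0,-0.433,0.545,0.027,0,0,-78],[0,-0.433,0.545,0.027,0,0,-78],[0,-0.433,0.545,0.027,0,0,-78],[0,-0.433,0.545,0.027,0,0,-78],[0,-0.433,0.545,0.027,0,0,-78],[0,-0.433,0.545,0.027,0,0,-78],[0,-0.433,0.545,0.027,0,0,-78],[0,-0.433,0.545,0.027,0,0,-78],[0,-0.433,0.545,0.027,0,0,-78]]

```text
clock: 2.1
tool_pos: [0.451, -0.0283, 0.1704]
orientation: [-180.0, 0.0, -88.9]
force: [0.0, 0.1, -0.5]
opening: -0.0
gripper_force: 0.0
```

```bash
python3 - <<'E'
from h import *
o=ctrl.get_obs(); print(o["clock"],o["tool_pos"],o["orientation"],o["joint_pos"],o["force"])
s=snap("wrist","w1.png",scale=1.4); print(s["T_tool_cam"],s["vertical_fov"],s["k1"])
T=np.eye(4);T[:3,:3]=Ro.from_euler('xyz',o["orientation"],degrees=True).as_matrix();T[:3,3]=o["tool_pos"]
M=np.linalg.inv(T@np.array(s["T_tool_cam"])); s["R"]=M[:3,:3];s["t"]=M[:3,3]
import pickle; pickle.dump(s,open("w1.pkl","wb"))
for n,p in(("knob",[.564,.027,.155]),("valve",[.512,.0093,.108]),("grip",push(17.5,r=.065,off=0)[:2]+[.108])): print(n,proj(s,p)*1.4)
E
```

```text
2.1 [ 0.45101786 -0.0282987   0.17043   ] [-1.79980716e+02  7.06540300e-03 -8.88606006e+01] [ 2.15241468e+01  2.27399027e-01 -2.84716140e+01  1.07374365e-04
 -6.12804495e+01 -2.03848002e+01] [ 0.01079332  0.13209423 -0.45275865]
[[-1.42721006e-03 -9.67150612e-01 -2.54200031e-01  6.75494842e-02]
 [ 9.99998804e-01 -1.53198030e-03  2.14190909e-04 -4.51165815e-04]
 [-5.96584309e-04 -2.54199421e-01  9.67151642e-01 -1.86448727e-01]
 [ 0.00000000e+00  0.00000000e+00  0.00000000e+00  1.00000000e+00]] 70.46007352792807 -0.034074104939735846
knob [190.09574218 415.2318358 ]
valve [301.72607814 354.00032204]
grip [402.78656763 353.69540449]
```

View pics/w1.png

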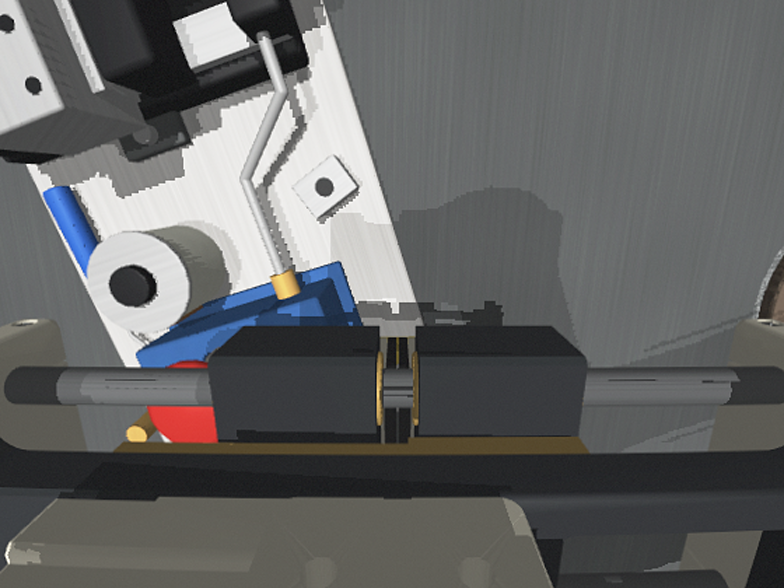

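Wrist view: the knob shows at about (190,400), as predicted. The fist hides the lever, and everything else lies clear. Next I descend beside the grip and sweep it along the arc.

```bash
python3 - <<'E'
from h import *
c=[.451,-.0283,.170,-88.8]
rows(c,[push(17.5,off=.036,z=.097),push(17.5,off=.022)]+[push(t) for t in (20,27,34,41,48,55,62,69,76,82,86)])
E
```

```text
[0, -0.0002, 0.0002, 0.073, 0.0, 0.0, -0.1] ,
[0, -0.0142, 0.0002, 0.073, 0.0, 0.0, -0.1] ,
[0, -0.0214, 0.0009, 0.073, 0.0, 0.0, 2.4] ,
[0, -0.0292, 0.0023, 0.073, 0.0, 0.0, 9.4] ,
[0, -0.037, 0.0026, 0.073, 0.0, 0.0, 16.4] ,
[0, -0.0449, 0.0021, 0.073, 0.0, 0.0, 23.4] ,
[0, -0.0526, 0.0006, 0.073, 0.0, 0.0, 30.4] ,
[0, -0.0601, -0.0019, 0.073, 0.0, 0.0, 37.4] ,
[0, -0.0672, -0.0052, 0.073, 0.0, 0.0, 44.4] ,
[0, -0.0739, -0.0094, 0.073, 0.0, 0.0, 51.4] ,
[0, -0.08, -0.0144, 0.073, 0.0, 0.0, 58.4] ,
[0, -0.0847, -0.0192, 0.073, 0.0, 0.0, 64.4] ,
[0, -0.0875, -0.0227, 0.073, 0.0, 0.0, 68.4] ,
```

>>> jog_arm:
  plan:
    - [[0,0,0,0.04,0,0,0],[0,0,0,0.073,0,0,0],[0,-0.014,0,0.073,0,0,0],[0,-0.0214,0.001,0.073,0,0,2.4],[0,-0.029,0.0023,0.073,0,0,9.4],[0,-0.037,0.0026,0.073,0,0,16.4],[0,-0.045,0.002,0.073,0,0,23.4],[0,-0.0526,0.0006,0.073,0,0,30.4],[0,-0.06,-0.002,0.073,0,0,37.4],[0,-0.067,-0.005,0.073,0,0,44.4],[0,-0.074,-0.0094,0.073,0,0,51.4],[0,-0.08,-0.0144,0.073,0,0,58.4],[0,-0.0847,-0.0192,0.073,0,0,64.4],[0,-0.0875,-0.0227,0.073,0,0,68.4],[0,-0.0875,-0.0227,0.073,0,0,68.4]]

```text
clock: 4.03
tool_pos: [0.473, 0.0615, 0.0987]
orientation: [-180.0, 0.1, -157.1]
force: [0.6, -1.1, -0.1]
opening: 0.0008
gripper_force: 0.0
```

```bash
python3 - <<'E'
from h import *
o=ctrl.get_obs(); print(o["tool_pos"],o["orientation"],o["force"],o["moment"],push(86))
s=snap("top","t2.png",crop=(160,120,360,270),scale=4)
E
```

```text
[0.47302346 0.06146108 0.09868074] [-1.79996582e+02  1.17675086e-01 -1.57113536e+02] [ 0.5810623  -1.05002072 -0.14140043] [0.0743233  0.08641915 0.02963705] [np.float64(0.47184142848717087), np.float64(0.05967399263557522), 0.097, np.float64(-157.2)]
```

View pics/t2.png

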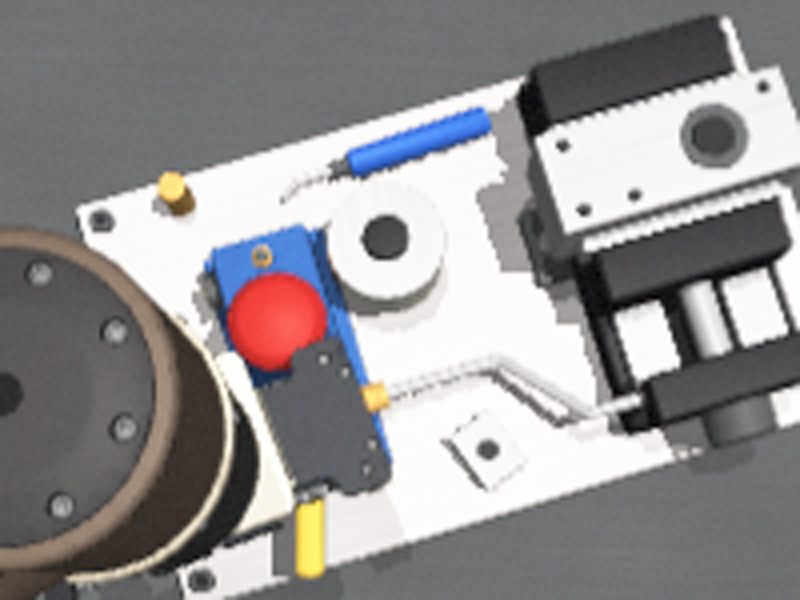

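The top crop shows the yellow grip still at crop (310,540), so it hasn't moved: the fist passed over it, probably because the descent lagged. I'll go back, descend fully and check the height, this time lower and further out along the grip.

```bash
python3 - <<'E'
from h import *
c=[.473,.0615,.0975,-157.2]
rows(c,[c[:2]+[.165,c[3]],push(17.5,r=.073,off=.042,z=.165),push(17.5,r=.073,off=.042,z=.091)])
E
```

```text
[0, 0.0, 0.0, -0.0675, 0.0, 0.0, 0.0] ,
[0, 0.0676, -0.0756, -0.0675, 0.0, 0.0, -68.5] ,
[0, 0.0676, -0.0756, 0.0065, 0.0, 0.0, -68.5] ,
```

>>> jog_arm:
  plan:
    - [[0,0,0,-0.0675,0,0,0],[0,0,0,-0.0675,0,0,0],[0,0,0,-0.0675,0,0,0],[0,0.0676,-0.0756,-0.0675,0,0,-68.5],[0,0.0676,-0.0756,-0.0675,0,0,-68.5],[0,0.0676,-0.0756,-0.0675,0,0,-68.5],[0,0.0676,-0.0756,-0.0675,0,0,-68.5],[0,0.0676,-0.0756,-0.0675,0,0,-68.5],[0,0.0676,-0.0756,-0.0675,0,0,-68.5],[0,0.0676,-0.0756,-0.0675,0,0,-68.5],[0,0.0676,-0.0756,-0.0675,0,0,-68.5],[0,0.0676,-0.0756,0.0065,0,0,-68.5],[0,0.0676,-0.0756,0.0065,0,0,-68.5],[0,0.0676,-0.0756,0.0065,0,0,-68.5],[0,0.0676,-0.0756,0.0065,0,0,-68.5],[0,0.0676,-0.0756,0.0065,0,0,-68.5]]

```text
clock: 6.08
tool_pos: [0.4401, -0.0351, 0.0921]
orientation: [-179.9, 0.0, -88.7]
force: [-0.1, 0.3, 0.5]
opening: 0.0008
gripper_force: 0.0
```

```bash
python3 - <<'E'
from h import *
print(push(17.5,r=.073,off=.042,z=.091))
c=push(17.5,r=.073,off=.042,z=.091)
rows(c,[push(t,r=.073,off=o,z=.091) for t,o in ((17.5,.022),(20,.0175),(27,.0175),(34,.0175),(41,.0175),(48,.0175))])
s=snap("scene","s3.png",crop=(260,130,420,280),scale=4)
E
```

```text
[np.float64(0.4399716575294999), np.float64(-0.03434536494236639), 0.091, np.float64(-88.69999999999999)]
[0, -0.02, 0.0, 0.0, 0.0, 0.0, 0.0] ,
[0, -0.0277, 0.0007, 0.0, 0.0, 0.0, 2.5] ,
[0, -0.0368, 0.0019, 0.0, 0.0, 0.0, 9.5] ,
[0, -0.046, 0.002, 0.0, 0.0, 0.0, 16.5] ,
[0, -0.0551, 0.0009, 0.0, 0.0, 0.0, 23.5] ,
[0, -0.064, -0.0012, -0.0, 0.0, 0.0, 30.5] ,
```

View pics/s3.png

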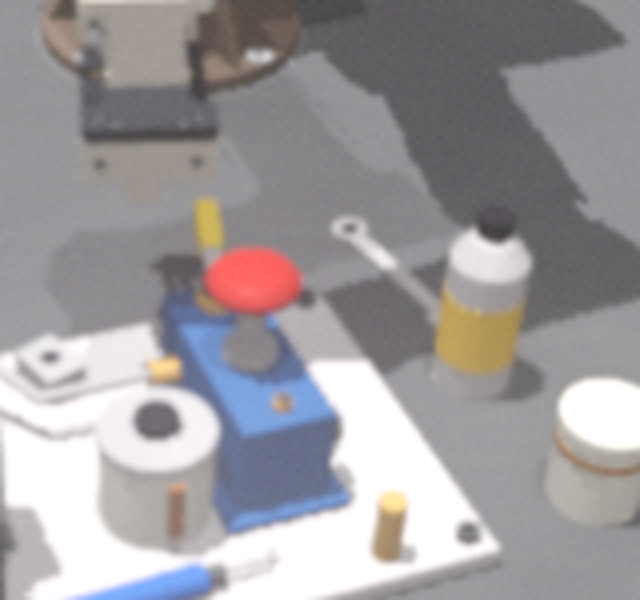

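Scene crop: the fist's tip is at (145,190), to the left of (robot's right of) the yellow grip at (208,222). I'll check both heights by projection.

```bash
python3 - <<'E'
from h import *
import pickle
q=pickle.load(open("scene.pkl","rb"))
f=lambda X: (proj(q,X)-[260,130])*4
print("tcp",f([.4401,-.0351,.0921]),"grip",f(push(17.5,r=.065,off=0)[:2]+[.1]),"ends",f(push(17.5,r=.088,off=0)[:2]+[.108]),f(push(17.5,r=.038,off=0)[:2]+[.108]),"knob",f([.564,.027,.155]))
E
```

```text
tcp [141.08281062 226.76577569] grip [206.8802492  222.49254585] ends [204.68530056 192.59394194] [210.34574357 236.637702  ] knob [252.98503668 261.22139915]
```

```bash
python3 - <<'E'
from h import *
s=ctrl.snapshot("scene"); im=cv2.cvtColor(s["image"],cv2.COLOR_RGB2BGR)[145:205,270:330].astype(float)
im=np.clip((im-40)*2.2,0,255).astype(np.uint8)
cv2.imwrite("pics/s4.png",cv2.resize(im,None,fx=9,fy=9,interpolation=cv2.INTER_CUBIC))
E
```

```text
(no output)
```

View pics/s4.png

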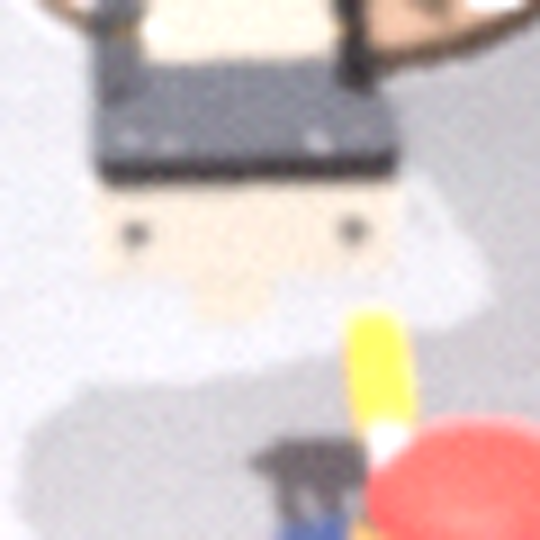

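```bash
python3 - <<'E'
from h import *
import pickle
q=pickle.load(open("scene.pkl","rb"))
for x in(.44,.46):
  for z in(.08,.092,.1,.11,.12,.158): print(x,z,(proj(q,[x,-.035,z])-[270,145])*9)
s=ctrl.snapshot("scene")["image"].astype(int)
for u in (286,291,294,296,298,301,305): print(u,[int(a) for a in s[172:196,u].sum(1)])
E
```

```text
0.44 0.08 [227.57258829 408.41446663]
0.44 0.092 [227.76829982 375.30065605]
0.44 0.1 [227.89893634 352.97552731]
0.44 0.11 [228.06238357 324.78499971]
0.44 0.12 [228.2259654  296.27491115]
0.44 0.158 [228.84810579 184.94798422]
0.46 0.08 [228.91430496 448.63599101]
0.46 0.092 [229.12506279 415.31681927]
0.46 0.1 [229.26584436 392.84821248]
0.46 0.11 [229.44210223 364.47073816]
0.46 0.12 [229.61863933 335.76503923]
0.46 0.158 [230.29134391 223.61145427]
286 [423, 437, 447, 448, 452, 453, 454, 457, 461, 461, 462, 465, 460, 462, 459, 446, 425, 417, 421, 419, 420, 417, 425, 419]
291 [451, 456, 446, 447, 448, 452, 451, 456, 460, 460, 461, 463, 464, 461, 457, 440, 417, 423, 421, 419, 412, 423, 419, 417]
294 [449, 447, 452, 451, 453, 447, 451, 447, 444, 454, 460, 464, 461, 462, 444, 421, 416, 417, 417, 416, 415, 420, 419, 416]
296 [448, 445, 453, 442, 446, 446, 449, 448, 446, 451, 462, 463, 463, 457, 438, 417, 415, 416, 417, 419, 414, 423, 410, 411]
298 [450, 445, 449, 442, 449, 446, 449, 448, 451, 455, 461, 461, 464, 456, 448, 420, 413, 413, 417, 415, 410, 412, 398, 364]
301 [446, 449, 452, 451, 454, 455, 460, 457, 461, 456, 463, 462, 448, 443, 418, 415, 414, 412, 421, 413, 404, 356, 298, 282]
305 [449, 450, 453, 452, 451, 453, 454, 455, 453, 461, 461, 453, 437, 419, 411, 411, 412, 408, 414, 406, 397, 361, 285, 281]
```

```bash
python3 - <<'E'
from h import *
import pickle
q=pickle.load(open("scene.pkl","rb"))
R=Ro.from_euler('xyz',[180,0,-166.8],degrees=True).as_matrix(); p=np.array([.154,-.657,.197])
im=cv2.cvtColor(q["image"],cv2.COLOR_RGB2BGR)[55:115,40:130]
im=cv2.resize(im,None,fx=8,fy=8,interpolation=cv2.INTER_CUBIC)
for y in(-.065,-.044,0,.044,.065):
  for z in (0,-.019,-.066):
    u=((proj(q,p+R@[0,y,z])-[40,55])*8).astype(int); cv2.circle(im,tuple(map(int,u)),3,(0,0,255) if z==0 else (0,255,0) if z>-.05 else (255,0,0),-1)
cv2.imwrite("pics/s5.png",im)
E
```

```text
(no output)
```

View pics/s5.png

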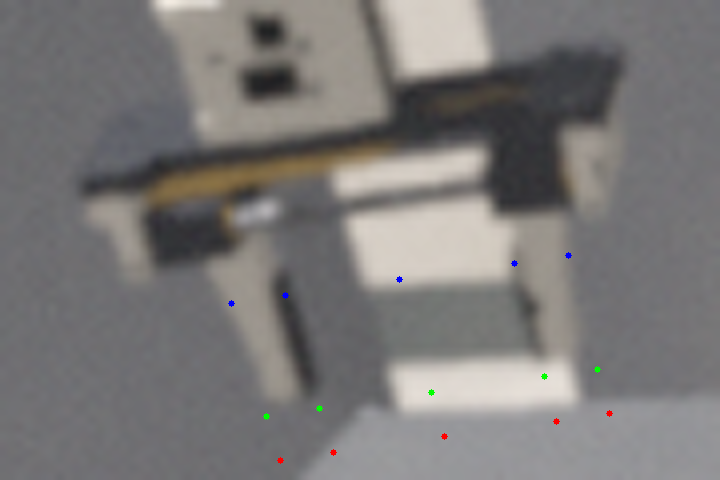

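The start-pose overlay shows the visible finger ends (about (315,395) and (545,360)) sitting 20–25 mm higher than the reported TCP (red dots at (333,452) and (556,421)). The true tip is therefore about 22 mm above the reading, which explains the miss. I'll go lower by that amount and push part way, watching the force.

```bash
python3 - <<'E'
from h import *
c=push(17.5,r=.073,off=.042,z=.091)
rows(c,[push(t,r=.080,off=o,z=.070) for t,o in ((17.5,.042),(17.5,.022),(20,.0175),(27,.0175),(34,.0175),(41,.0175),(48,.0175))])
c=push(48,r=.08,z=.07);print(c)
rows(c,[push(t,r=.080,off=o,z=.070) for t,o in ((55,.0175),(62,.0175),(69,.0175),(76,.0175),(82,.0175),(87,.0175),(90,.0175),(90,.0155))])
E
```

```text
[0, -0.0, 0.007, 0.021, 0.0, 0.0, 0.0] ,
[0, -0.02, 0.007, 0.021, 0.0, 0.0, 0.0] ,
[0, -0.028, 0.0077, 0.021, 0.0, 0.0, 2.5] ,
[0, -0.0379, 0.0088, 0.021, 0.0, 0.0, 9.5] ,
[0, -0.0479, 0.0087, 0.021, 0.0, 0.0, 16.5] ,
[0, -0.0579, 0.0073, 0.021, 0.0, 0.0, 23.5] ,
[0, -0.0675, 0.0048, 0.021, 0.0, 0.0, 30.5] ,
[np.float64(0.4336286897834874), np.float64(0.03305263637887693), 0.07, np.float64(-119.19999999999999)]
[0, -0.0099, 0.0015, 0.0, 0.0, 0.0, 7.0] ,
[0, -0.0199, 0.0019, 0.0, 0.0, 0.0, 14.0] ,
[0, -0.0298, 0.001, 0.0, 0.0, 0.0, 21.0] ,
[0, -0.0396, -0.0011, -0.0, 0.0, 0.0, 28.0] ,
[0, -0.0477, -0.0039, -0.0, 0.0, 0.0, 34.0] ,
[0, -0.0542, -0.0068, -0.0, 0.0, 0.0, 39.0] ,
[0, -0.058, -0.0088, -0.0, 0.0, 0.0, 42.0] ,
[0, -0.0595, -0.0102, -0.0, 0.0, 0.0, 42.0] ,
```

>>> jog_arm:
  plan:
    - [[0,0,0.007,0.021,0,0,0],[0,0,0.007,0.021,0,0,0],[0,0,0.007,0.021,0,0,0]]

```text
clock: 6.6
tool_pos: [0.4327, -0.0355, 0.0705]
orientation: [-180.0, -0.0, -88.7]
force: [0.6, -0.3, 0.0]
opening: 0.0006
gripper_force: 0.0
```

Now the push to 48 deg, relative to here (subtract the 0.007 and 0.021 already done).

>>> jog_arm:
  plan:
    - [[0,-0.02,0,0,0,0,0],[0,-0.028,0.001,0,0,0,2.5],[0,-0.038,0.002,0,0,0,9.5],[0,-0.048,0.0017,0,0,0,16.5],[0,-0.058,0.0003,0,0,0,23.5],[0,-0.0675,-0.002,0,0,0,30.5],[0,-0.0675,-0.002,0,0,0,30.5]]

```text
clock: 7.48
tool_pos: [0.4332, 0.0325, 0.0704]
orientation: [-180.0, 0.0, -119.1]
force: [0.4, 0.5, 0.3]
opening: 0.0003
gripper_force: 0.0
```

```bash
python3 - <<'E'
from h import *
s=snap("scene","s6.png",crop=(260,130,420,280),scale=4)
E
```

```text
(no output)
```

View pics/s6.png

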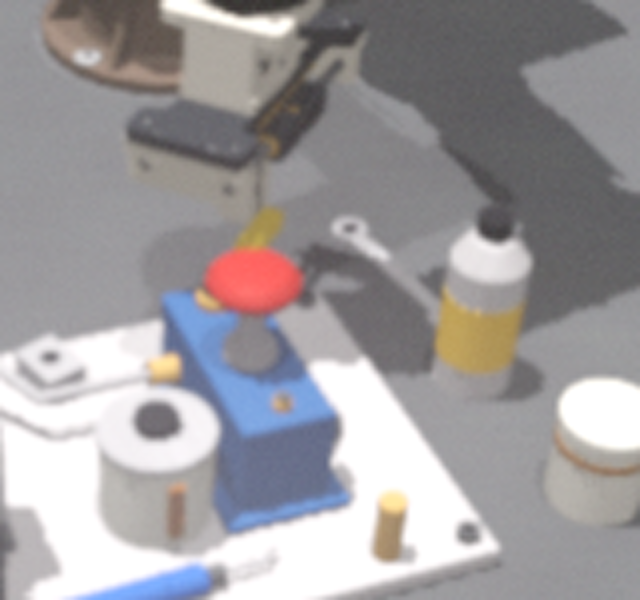

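The lever now follows the fist: the grip is at (262,230), turned towards the left. I'll continue to the stop.

>>> jog_arm:
  plan:
    - [[0,-0.01,0.0015,0,0,0,7],[0,-0.02,0.002,0,0,0,14],[0,-0.03,0.001,0,0,0,21],[0,-0.04,-0.001,0,0,0,28],[0,-0.048,-0.004,0,0,0,34],[0,-0.054,-0.007,0,0,0,39],[0,-0.058,-0.009,0,0,0,42],[0,-0.0595,-0.0102,0,0,0,42],[0,-0.0595,-0.0102,0,0,0,42]]

```text
clock: 8.65
tool_pos: [0.4706, 0.0787, 0.0699]
orientation: [-180.0, 0.0, -161.1]
force: [-1.0, -0.1, -0.1]
opening: 0.0008
gripper_force: 0.2
```

>>> jog_arm:
  plan:
    - [[0,-0.002,0,0,0,0,0],[0,-0.004,0,0,0,0,0],[0,-0.004,0,0,0,0,0]]

```text
clock: 9.02
tool_pos: [0.4718, 0.079, 0.0694]
orientation: [-180.0, -0.3, -161.2]
force: [-9.6, -0.7, 6.9]
opening: 0.0006
gripper_force: 4.8
```

```bash
python3 - <<'E'
from h import *
c=push(90,r=.08,off=.0115,z=.07);print(c)
rows(c,[[.563,.0275,.16,c[3]]])
E
```

```text
[np.float64(0.4753322778902286), np.float64(0.08132588531410483), 0.07, np.float64(-161.2)]
[0, -0.0656, -0.0792, -0.09, 0.0, 0.0, 0.0] ,
```

>>> jog_arm:
  plan:
    - [[0,0.02,0,0,0,0,0],[0,0.02,0,0,0,0,0],[0,0.02,0,-0.06,0,0,0],[0,0.02,0,-0.1,0,0,0],[0,0.02,0,-0.1,0,0,0]]

```text
clock: 9.65
tool_pos: [0.4582, 0.075, 0.1734]
orientation: [180.0, 0.4, -161.1]
force: [0.4, 0.3, -1.7]
opening: 0.0002
gripper_force: 0.0
```

```bash
python3 - <<'E'
from h import *
s=snap("scene","s7.png",crop=(260,130,420,280),scale=4)
E
```

```text
(no output)
```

View pics/s7.png

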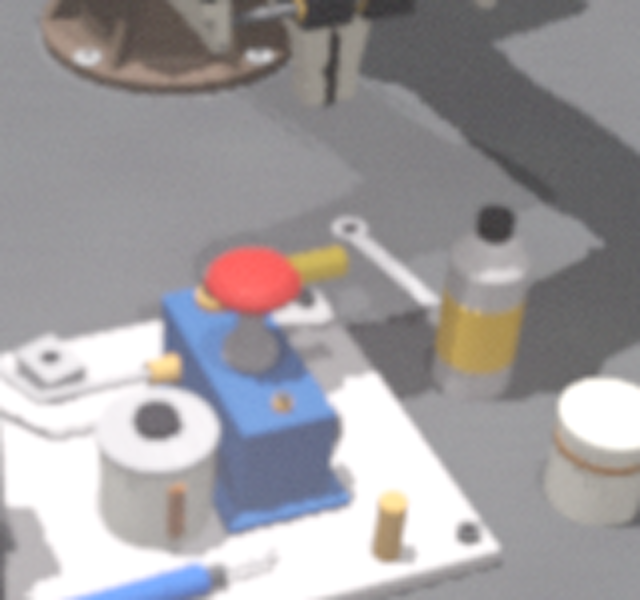

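The grip now points across the block, with its end at crop (343,262). The fist tip is at (330,105) and the can hasn't moved. I'll compare this with the projections.

```bash
python3 - <<'E'
from h import *
import pickle
q=pickle.load(open("scene.pkl","rb"))
f=lambda X: np.round((proj(q,X)-[260,130])*4)
for th in(80,85,90,95): print(th,f(push(th,r=.088,off=0)[:2]+[.1]),f(push(th,r=.06,off=0)[:2]+[.1]))
for z in (.173,.18,.19,.195,.2): print(z,f([.458,.075,z]),f([.468,.075,z]))
E
```

```text
80 [330. 242.] [294. 255.]
85 [337. 248.] [299. 259.]
90 [342. 255.] [302. 263.]
95 [347. 262.] [305. 268.]
0.173 [319. 136.] [321. 145.]
0.18 [320. 127.] [321. 135.]
0.19 [321. 113.] [323. 121.]
0.195 [321. 106.] [323. 114.]
0.2 [322.  99.] [324. 107.]
```

Valve shut (about 90° or slightly more). Next I go above the knob.

>>> jog_arm:
  plan:
    - [[0,-0.05,-0.047,0,0,0,0],[0,-0.087,-0.081,0,0,0,0],[0,-0.087,-0.081,0,0,0,0],[0,-0.087,-0.081,0.02,0,0,0],[0,-0.087,-0.081,0.03,0,0,0],[0,-0.087,-0.081,0.03,0,0,0],[0,-0.087,-0.081,0.033,0,0,0],[0,-0.087,-0.081,0.036,0,0,0],[0,-0.087,-0.081,0.036,0,0,0]]

```text
clock: 10.82
tool_pos: [0.5637, 0.0252, 0.1339]
orientation: [180.0, 0.0, -161.2]
force: [0.1, -0.4, 1.2]
opening: 0.0001
gripper_force: 0.0
```

>>> jog_arm:
  plan:
    - [[0,0,0,0.003,0,0,0],[0,0,0,0.006,0,0,0],[0,0,0,0.006,0,0,0]]

```text
clock: 11.2
tool_pos: [0.5636, 0.0251, 0.1274]
orientation: [180.0, -0.0, -161.2]
force: [0.2, -0.5, 0.4]
opening: 0.0007
gripper_force: 0.0
```

>>> jog_arm:
  plan:
    - [[0,0,0,0.003,0,0,0],[0,0,0,0.006,0,0,0],[0,0,0,0.006,0,0,0]]

```text
clock: 11.58
tool_pos: [0.5641, 0.0252, 0.1222]
orientation: [-180.0, 0.0, -161.2]
force: [-0.9, 0.6, 3.7]
opening: 0.0005
gripper_force: 2.3
```

>>> jog_arm:
  plan:
    - [[0,0,0,0.01,0,0,0],[0,0,0,0.02,0,0,0],[0,0,0,0.028,0,0,0],[0,0,0,0.034,0,0,0],[0,0,0,0.034,0,0,0],[0,0,0,0.034,0,0,0]]

```text
clock: 12.32
tool_pos: [0.5647, 0.0251, 0.0954]
orientation: [-179.9, 0.3, -161.0]
force: [-26.2, 3.9, 62.2]
opening: 0.0005
gripper_force: 31.1
```

At the bottom (62 N at the stop). Next: up, then two more strokes that press slightly less deep.

>>> jog_arm:
  plan:
    - [[0,0,0,-0.02,0,0,0],[0,0,0,-0.045,0,0,0],[0,0,0,-0.045,0,0,0],[0,0,0,-0.045,0,0,0],[0,0,0,-0.045,0,0,0],[0,0,0,-0.034,0,0,0],[0,0,0,-0.024,0,0,0],[0,0,0,-0.014,0,0,0],[0,0,0,-0.006,0,0,0],[0,0,0,-0.003,0,0,0],[0,0,0,-0.003,0,0,0],[0,0,0,-0.003,0,0,0]]

```text
clock: 13.82
tool_pos: [0.5648, 0.0252, 0.0956]
orientation: [-179.9, 0.2, -161.0]
force: [-18.0, 2.3, 45.6]
opening: 0.0004
gripper_force: 22.8
```

>>> jog_arm:
  plan:
    - [[0,0,0,-0.02,0,0,0],[0,0,0,-0.042,0,0,0],[0,0,0,-0.042,0,0,0],[0,0,0,-0.042,0,0,0],[0,0,0,-0.042,0,0,0],[0,0,0,-0.031,0,0,0],[0,0,0,-0.021,0,0,0],[0,0,0,-0.011,0,0,0],[0,0,0,-0.003,0,0,0],[0,0,0,0,0,0,0],[0,0,0,0,0,0,0],[0,0,0,0,0,0,0]]

```text
clock: 15.32
tool_pos: [0.5648, 0.0252, 0.0956]
orientation: [-179.9, 0.2, -161.1]
force: [-16.9, 2.8, 45.2]
opening: 0.0006
gripper_force: 22.7
```

>>> jog_arm:
  plan:
    - [[0,0,0,-0.02,0,0,0],[0,0,0,-0.042,0,0,0],[0,0,0,-0.042,0,0,0],[0,0,0,-0.042,0,0,0],[0,0,0,-0.042,0,0,0],[0,0,0,-0.031,0,0,0],[0,0,0,-0.021,0,0,0],[0,0,0,-0.011,0,0,0],[0,0,0,-0.003,0,0,0],[0,0,0,0,0,0,0],[0,0,0,0,0,0,0],[0,0,0,0,0,0,0]]

```text
clock: 16.82
tool_pos: [0.5647, 0.0252, 0.0956]
orientation: [-179.9, 0.2, -161.1]
force: [-16.9, 3.2, 46.2]
opening: -0.0
gripper_force: 22.7
```

>>> jog_arm:
  plan:
    - [[0,0,0,-0.02,0,0,0],[0,0,0,-0.042,0,0,0],[0,0,0,-0.09,0,0,0],[0,0,0,-0.09,0,0,0],[0,0.08,0.0,-0.11,0,0,0],[0,0.14,0.0,-0.11,0,0,0],[0,0.14,0.0,-0.11,0,0,0],[0,0.14,0.0,-0.11,0,0,0]]

```text
clock: 17.82
tool_pos: [0.4305, -0.0202, 0.2005]
orientation: [180.0, 0.0, -161.2]
force: [0.6, 0.7, 0.0]
opening: 0.0007
gripper_force: 0.0
```

```bash
python3 - <<'E'
from h import *
a=ctrl.snapshot("scene")["image"][180:260,290:360]; b=ctrl.snapshot("top")["image"][155:265,170:280]
A=cv2.resize(a,(350,400),interpolation=cv2.INTER_CUBIC);B=cv2.resize(b,(400,400),interpolation=cv2.INTER_CUBIC)
cv2.imwrite("pics/s8.png",cv2.cvtColor(np.hstack([A,B]),cv2.COLOR_RGB2BGR))
import pickle
q=pickle.load(open("scene.pkl","rb")); c,s=np.cos(np.radians(YAW)),np.sin(np.radians(YAW))
for y in(.030,.041,.059): print(y,np.round((proj(q,[.564+c*.045-s*y,.0272+s*.045+c*y,.06])-[290,180])*5))
print(ctrl.get_obs()["clock"])
E
```

```text
0.03 [251. 276.]
0.041 [272. 271.]
0.059 [306. 262.]
17.925
```

View pics/s8.png

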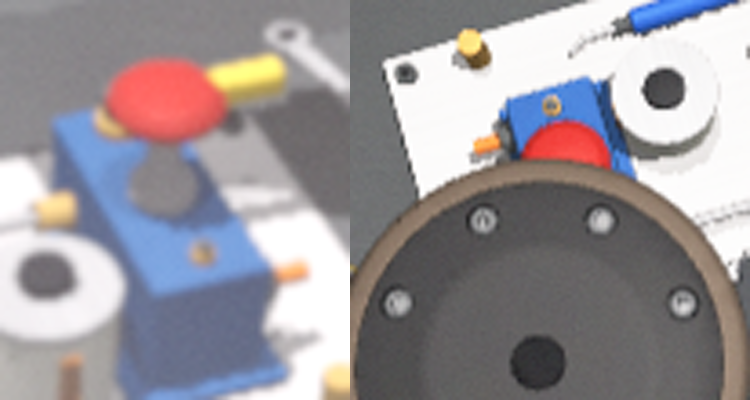

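The orange pin's end is at (308,269), against a predicted (306,262) for fully out. The knob is up, the lever is across, and the arm is clear.

```bash
python3 -c "
from plant import ctrl
print(ctrl.close_job())"
```

```text
the job is handed in; nothing more can be done
None
```

I shut the valve fully against its stop and gave the plunger four full strokes; the last pictures showed the indicator pin fully out, the plunger up and the arm clear, and I handed the job in at about 18 s on the robot's clock.

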